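Slide the lacquer panel into the rubbing-down jig until the catch clicks

ROBOT

A 7-joint arm with a two-finger parallel gripper is mounted at the origin on a cart in front of the work surface, level with it; the furniture and walls round the work are solid. World frame = base frame: x ahead of the robot, y to its left, z up, the work surface at z = 0. Lengths are in m, angles in degrees, forces in N, time in s.
With the tool pointing down it reaches from about 0.425 to 0.925 m from the base axis. Payload 6.8 kg.
Tool frame: the origin (TCP) lies at the very end of the fingers, on their centre line; the grasp point (between the pads) lies 19 mm behind it; z points along the fingers, y is the direction in which the jaws open and shut (so a half turn about z gives the same grasp; the last joint's range is limited). The gripper opens to 88 mm and grips with 3 to 60 N. Pads are 20 mm wide; open, the fingers measure 115 mm over their backs; the gripper's body (75 mm by 178 mm) begins 61 mm behind the grasp point.
Start: joints at [-72.657, 27.33, 1.283, 89.118, -0.659, 63.558, -4.761], TCP at [0.27, 0.619, 0.223] pointing down, gripper open.
Joint ranges: [-169.35, 169.35], [-19.33, 120.38], [-80.79, 83.38], [13.8, 139.57], [-78.32, 258.32], [9.67, 109.79], [-169.56, 169.56]. Speed limits (degrees/s): [136.94, 136.94, 180, 180, 180, 180, 180].

INTERFACE

Orientations are given as a 3x3 rotation matrix whose columns are the frame's x, y, z axes.
In Python, from plant import arm gives the robot as it stands. The module is installed in compiled form; this text tells all that it offers. Calls block until the motion is done:
- arm.reach(position, orientation): joint-space move of the TCP to a pose.
- arm.movel(position, rotation=None, vel=0.15, guard=None): straight line of the TCP; rotation=None keeps the orientation; vel is the mean speed in m/s. With guard (N) it stops when the force on the tool has changed by that much, and returns True; else False.
- arm.set_joints(angles): joint-space move.
- arm.release() and arm.clamp(effort=None): open the fingers fully, or close them until they stop; effort is the grip in N (None keeps the last).
- arm.sleep(seconds).
- arm.inverse_kinematics(position, orientation): joint angles nearest the present ones, or None.
- arm.read_state(): the state.
- arm.grab_frame(name): name is "scene" or "top" or "wrist"; returns a dict with "img" (400x640x3 uint8, red, green, blue), "z_map" (400x640 float32, m along the optical axis (not along the pixel's ray), 0 where there is no reading), "mtx" (3x3 intrinsics, pixels), "R" (3x3) and "t" (3): a world point X has camera coordinates R X + t; the wrist camera has in their place "hand_eye" (4x4, takes a point from camera to tool coordinates, whose origin is the TCP and whose axes are the flange's). Camera axes: x right, y down, z forward; pixel columns grow to the right and rows downward; lengths in m; the calibration is good to about 2 mm. A picture is of the moment at which its call begins: read the wrist's pose just before it.
A pose or a line that the arm cannot do raises arm.MotionError and nothing moves.
- arm.job_done(): hands the job in, once; it reports no verdict.
The state is a dict: "time": time; "joints": joint angles; "qvel": joint speeds; "joint_efforts": joint torques, N m; "ee_pos": TCP position; "tool_rot": TCP orientation; "contact_force": force on the tool from outside, world axes, zero at the start; "moment": the same for the moment, N m; "gripper_width": opening from 0.0 (shut) to 1.0 (fully open).
Only numpy, scipy, OpenCV 4.12 (cv2) and the standard library are available. Lean on these libraries where they do the work, as an engineer would, in place of code of your own. Each camera call takes 0.05 s, during which the arm holds its last target. There are 200 camera calls.

TASK

Push the black lacquer panel along the bench, end first, into the open mouth of the wooden jig, so that it shoves the spring catch aside, and on until it is fully home against the end stop and the catch has sprung out behind it. Then let go and leave the other things on the bench undisturbed.

Things in the scene. Friction and masses are not known exactly. Their poses are not given: they have to be found in the camera images.
- panel: Loose black lacquer panel with pale inlay, flat on the bench: slab 190 long (own y) x 104 wide (own x) x 13 mm, 0.18-0.37 kg. Origin on the underside; slab spans x -49 to +55, y -95 to +95 mm. Starts with its +y end 15-85 mm before the jig's mouth, askew up to 0.2 rad. Too wide and thin to grasp; slides when pushed (friction 0.6), turns when pushed off-centre.
- jig: Wooden U fixed to the bench, open to its -y (robot's right); the panel slides on the bench along the jig's +y. Origin: bench top, mid-channel. In jig frame, mm: rails 22 high, inner faces x = +-54 (107 apart), stop face y = +97; dark strips overhang the rails by 6 from y = -40 to the stop, underside z = 19. Panel home: its origin at x about -3, y -2 to +2 (4 mm play between stop and catch).
- jig_mouth (a point): Centre of the jig's open mouth on the bench top (jig y = -161 mm); axes as the jig's. Here the flared wooden lead-ins are 140 mm apart, narrowing to the 107 mm channel at jig y = -123 mm.
- catch_nose (a point): Fixed point of the jig: tip of the sprung-out catch's nose at its top, on the side towards the stop (jig x = -43, y = -97, z = 19 mm). Its dark steel housing, 26 mm high with a knob to 40 mm, stands outside the -x rail at jig y = -87 to -129 mm.
- catch (a joint): Spring bolt in the -x rail (m). 0: out, nose 11 mm into the channel, z = 3 to 19 mm; up to 0.011 (flush with the rail) pushed back against 2 to 4 N. Bevelled towards the mouth (jig y = -119 to -102 mm), square towards the stop (y = -97 mm). Rides on the panel's long side at about 0.0075 to 0.011 as it slides by, and springs to 0 behind its rear edge.
- wax_pot: Bystander: round lidded pot, 69 mm across, 41 high, on the bench to the robot's right. Origin at the centre of its underside.
- tape_roll: Bystander: roll of tape lying flat, 98 mm across, 25 high, on the bench to the robot's right. Origin at the centre of its underside.
- sample_tile: Bystander: small black tile with an inlay, 60 x 60 x 6 mm, behind the panel near the bench's robot-side edge. Origin at the centre of its underside.
- burnisher: Bystander: small rubbing stick, 42 x 19 x 12 mm, beyond the panel to the robot's right. Origin at the centre of its underside.

How it is judged (in metres and radians):
On the way:
1. the panel itself holds the catch pushed aside (value of joint catch above 0.005 m and y of panel in the frame of jig between -0.21 and -0.02 m and z of panel in the frame of jig below 0.005 m), for 0.2 s.
At the end, for the whole second after the job is handed in: The panel lies flat and still in the jig, its origin within 4 mm of the jig's origin along the channel and within 5 mm of its seated place across it, within 0.04 rad of the channel's direction, and the catch is sprung out behind it (joint below 2 mm) (value of joint catch below 0.002 m and y of panel in the frame of jig between -0.004 and 0.004 m and x of panel in the frame of jig between -0.008 and 0.002 m and z of panel in the frame of jig below 0.004 m and angle between the y axis of panel and the y axis of jig, either way round below 0.04 rad and linear speed of panel below 0.01 m/s); the robot touches nothing.
It fails at once if a bystander is shifted by more than 30 mm (distance of any of wax_pot, tape_roll, burnisher, sample_tile from where it was at the start of the episode above 0.03 m).
It also fails if it takes over 61 s, if anything falls off the work surface, if the arm or the gripper's body presses on something with over 40 N, if the wrist force passes 120 N, or if a joint passes its speed limit or range.

## Working session

There is one attempt and no reset: what is moved stays moved. The work goes in short steps, each a Python script; the robot and the scene stay as the last script left them, time stands still between calls to the robot, and variables do not carry over. Pictures are saved under pics/ and viewed, about 8 in all and at most 12, crops included, and the job is handed in when it is done.

```bash
mkdir -p pics; python3 - <<'E'
from plant import arm
import cv2,numpy as np
for n in ["top","scene"]:
    f=arm.grab_frame(n); cv2.imwrite(f"pics/{n}0.png",f["img"][:,:,::-1]); np.savez(n+"0.npz",**f)
    print(n,f["mtx"].round(1).tolist(),f["R"].round(3).tolist(),f["t"].round(3).tolist())
print(arm.read_state()["time"])
E
```

```text
top [[438.9, 0.0, 323.5], [0.0, 438.9, 191.7], [0.0, 0.0, 1.0]] [[0.018, -1.0, -0.001], [-0.997, -0.018, -0.071], [0.071, 0.002, -0.998]] [-0.177, 0.527, 1.421]
scene [[458.9, 0.0, 311.6], [0.0, 458.9, 203.5], [0.0, 0.0, 1.0]] [[0.939, 0.344, -0.002], [0.271, -0.744, -0.611], [-0.212, 0.573, -0.792]] [-0.428, -0.23, 1.512]
0.1
```

View pics/top0.png

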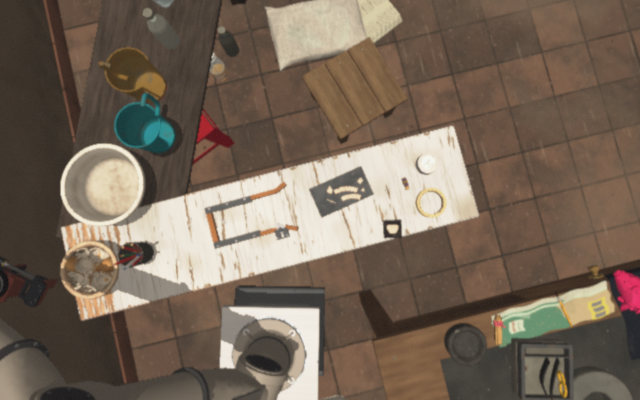

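View pics/scene0.png

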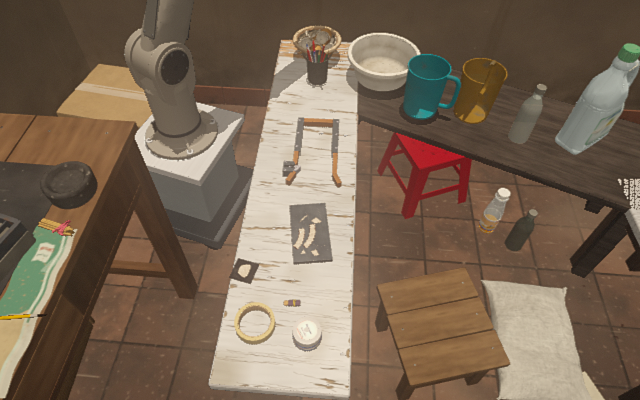

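The top view shows the jig at about (250,217), the panel at (341,191), the tile at (392,229), the burnisher at (405,184), the tape at (430,202) and the pot at (427,163). I'll enlarge the jig and panel to read their corners.

```bash
python3 - <<'E'
import cv2
a=cv2.imread("pics/top0.png")[155:260,195:395]
cv2.imwrite("pics/c1.png",cv2.resize(a,None,fx=4,fy=4,interpolation=cv2.INTER_CUBIC))
E
```

```text
(no output)
```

View pics/c1.png

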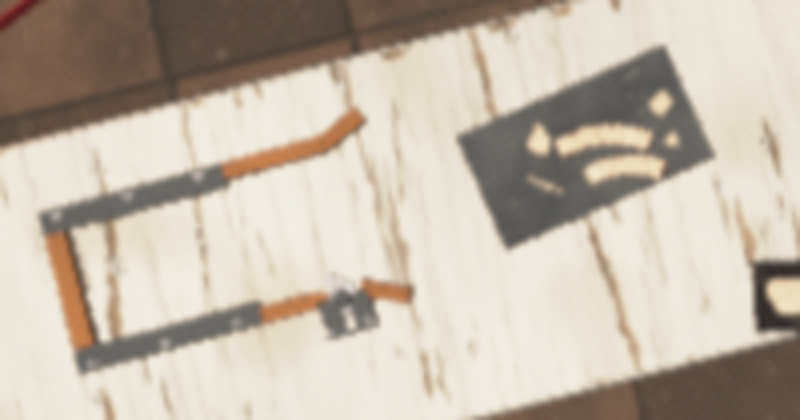

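The crop shows the panel's corners at (459,137), (665,46), (714,157) and (510,248). The inner ends of the strips are at (228,180) and (262,303), and the catch housing is at (350,310).

```bash
cat > h.py <<'E'
import numpy as np, cv2
from plant import arm
def ray(f,uv,z):
    uv=np.atleast_2d(uv); d=np.c_[uv,np.ones(len(uv))]@np.linalg.inv(f["mtx"]).T
    R,t=f["R"],f["t"]; c=-R.T@t; d=d@R
    return c+d*((z-c[2])/d[:,2])[:,None]
def fit2(local,world):
    "rigid 2D: world=R local+t; returns yaw,t,resid"
    a=local-local.mean(0);b=world-world.mean(0)
    th=np.arctan2((a[:,0]*b[:,1]-a[:,1]*b[:,0]).sum(),(a*b).sum())
    R=rot(th);t=world.mean(0)-R@local.mean(0)
    return th,t,np.linalg.norm(local@R.T+t-world,axis=1)
def rot(th): return np.array([[np.cos(th),-np.sin(th)],[np.sin(th),np.cos(th)]])
PC=np.array([[55,95],[55,-95],[-49,-95],[-49,95]])/1000.
E
python3 - <<'E'
from h import *
f=dict(np.load("top0.npz"))
cv=lambda p:(np.array(p)+.5)/4-.5+[195,155]
w=ray(f,cv([(459,137),(665,46),(714,157),(510,248)]),.013)[:,:2]
th,t,r=fit2(PC,w);print("panel",np.degrees(th),t,r,w.round(3).tolist())
loc=np.array([[48,97],[48,-40],[-48,-40],[-48,97]])/1000.
w=ray(f,cv([(73,229),(228,181),(262,303),(93,346)]),.022)[:,:2]
tj,t2,r=fit2(loc,w);print("jig",np.degrees(tj),t2,r,w.round(3).tolist())
print("panel in jig",(rot(tj).T@(t-t2)),np.degrees(th-tj))
for n,p,z in [("tile",(392,229),.006),("burn",(405,184),.012),("tape",(430,202),.025),("pot",(427,163),.041)]: print(n,ray(f,[p],z)[0][:2], rot(tj).T@(ray(f,[p],z)[0][:2]-t2))
print("mouth",rot(tj)@[0,-.161]+t2)
s=arm.read_state();print(s["ee_pos"],s["tool_rot"].round(3) if hasattr(s["tool_rot"],'round') else s["tool_rot"])
print(arm.grab_frame("wrist")["hand_eye"].round(3).tolist())
E
```

```text
panel 25.011416239129662 [ 0.53013542 -0.22730946] [0.00257348 0.00281756 0.00360414 0.00366885] [[0.539, -0.12], [0.618, -0.289], [0.526, -0.331], [0.449, -0.164]]
jig 16.003612354079035 [0.43774335 0.08991472] [0.00393004 0.00476128 0.00291749 0.00350245] [[0.457, 0.192], [0.499, 0.067], [0.4, 0.037], [0.363, 0.173]]
panel in jig [ 0.00135329 -0.33040225] 9.007803885050624
tile [ 0.41213808 -0.39452642] [-0.15817236 -0.45860698]
burn [ 0.56089682 -0.43543921] [-0.02645843 -0.53894665]
tape [ 0.50227322 -0.51478827] [-0.10468641 -0.59905807]
pot [ 0.62787984 -0.5010949 ] [ 0.01982747 -0.62052488]
mouth [ 0.48213072 -0.06484561]
[0.26935143 0.61836957 0.22182646] [[-0.917  0.399 -0.001]
 [ 0.399  0.917 -0.001]
 [-0.    -0.002 -1.   ]]
[[-0.001, -0.965, -0.261, 0.071], [1.0, -0.001, 0.001, -0.0], [-0.001, -0.261, 0.965, -0.162], [0.0, 0.0, 0.0, 1.0]]
```

```bash
cat >> h.py <<'E'
def down(th,s=1):
    "tool pointing down, jaw axis along s*x axis of a frame with yaw th"
    y=s*np.array([np.cos(th),np.sin(th),0]);z=np.array([0,0,-1.]);return np.c_[np.cross(y,z),y,z]
def wrist():
    s=arm.read_state();f=arm.grab_frame("wrist")
    T=np.eye(4);T[:3,:3]=s["tool_rot"];T[:3,3]=s["ee_pos"];E=np.linalg.inv(T@f["hand_eye"])
    f["R"],f["t"]=E[:3,:3],E[:3,3];return f
E
python3 - <<'E'
from h import *
print(wrist()["mtx"][0])
for s in (1,-1):
  for p,a in [((.5,-.10,.3),16),((.574,-.315,.006),25),((.49,-.09,.006),16),((.467,-.015,.006),16),((.467,-.015,.1),16)]:
    q=arm.inverse_kinematics(p,down(np.radians(a),s));print(s,p,None if q is None else np.round(q,0))
f=dict(np.load("top0.npz"));z=f["z_map"];v,u=np.mgrid[:400,:640]
P=np.stack([(u-f["mtx"][0,2])/f["mtx"][0,0]*z,(v-f["mtx"][1,2])/f["mtx"][1,1]*z,z],-1)
W=(P-f["t"])@f["R"]
m=(W[...,0]>.2)&(W[...,0]<.9)&(z>0)
for y in np.arange(-.3,.75,.1):
  k=m&(abs(W[...,1]-y)<.05);print(round(y,2),W[...,2][k].max().round(3) if k.any() else None)
E
```

```text
[301.36192337   0.         323.43518022]
1 (0.5, -0.1, 0.3) [-37.   9.  47. 108.  -7.  66.  28.]
1 (0.574, -0.315, 0.006) [ -2.  46.  36. 102. -37.  45.  79.]
1 (0.49, -0.09, 0.006) [-14.  32.  22. 123. -24.  29.  41.]
1 (0.467, -0.015, 0.006) [-20.  29.  17. 127. -19.  26.  28.]
1 (0.467, -0.015, 0.1) [-31.  20.  30. 125. -16.  39.  26.]
-1 (0.5, -0.1, 0.3) [ -56.   17.   75.  109.  -18.   68. -139.]
-1 (0.574, -0.315, 0.006) [-18.  68.  72. 103. -72.  69. -77.]
-1 (0.49, -0.09, 0.006) [-45.  61.  72. 125. -73.  60. -94.]
-1 (0.467, -0.015, 0.006) [ -55.   59.   72.  129.  -74.   58. -100.]
-1 (0.467, -0.015, 0.1) [ -58.   41.   73.  126.  -51.   53. -118.]
-0.3 0.023
-0.2 0.022
-0.1 0.031
0.0 0.044
0.1 0.031
0.2 0.034
0.3 0.744
0.4 0.721
0.5 0.35
0.6 0.424
0.7 0.328
```

```bash
python3 - <<'E'
from h import *
p=arm.read_state()["ee_pos"]
try: arm.movel([p[0],p[1],.34],vel=.3)
except arm.MotionError as e: print(e)
arm.reach([.5,-.15,.33],down(np.radians(16)))
f=wrist();np.savez("w1.npz",**f);cv2.imwrite("pics/w1.png",f["img"][:,:,::-1])
s=arm.read_state();print(s["time"],s["ee_pos"],s["gripper_width"])
E
```

```text
3.6167 [ 0.50038832 -0.14918813  0.32993273] 0.9986026568882592
```

View pics/w1.png

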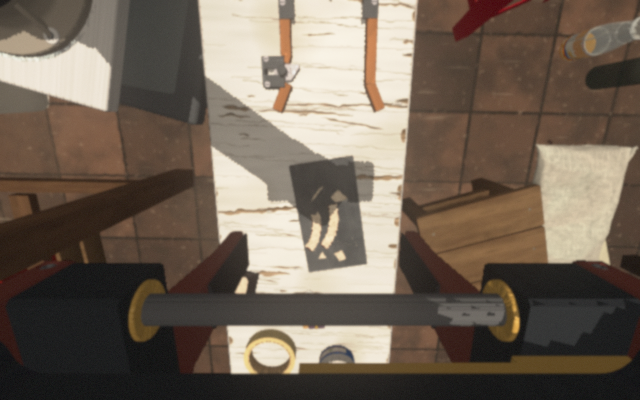

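The wrist view shows the jig at the top, with the mouth ends near (280,108) and (377,108), and the panel at (330,213). I'll enlarge both.

```bash
python3 - <<'E'
import cv2,numpy as np
a=cv2.imread("pics/w1.png")
r=lambda c:cv2.resize(c,None,fx=4,fy=4,interpolation=cv2.INTER_CUBIC)
cv2.imwrite("pics/c2.png",np.hstack([r(a[0:140,275:375+15][:, :110]),r(a[140:280,280:370])]))
E
```

```text
(no output)
```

View pics/c2.png

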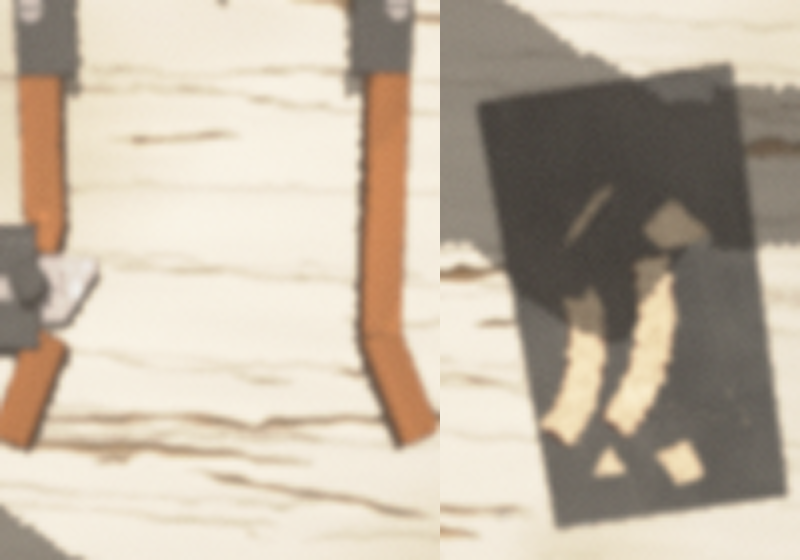

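```bash
python3 - <<'E'
from h import *
f=dict(np.load("w1.npz"))
cv=lambda p,o:(np.array(p)+.5)/4-.5+o
w=ray(f,cv([(292,65),(347,495),(118,528),(40,102)],[280,140]),.013)[:,:2]
th,t,r=fit2(PC,w);print("panel",np.degrees(th),t,r)
px=[(400,445),(30,447),(362,335),(76,75),(350,75)]
L=np.array([[70,-161],[-70,-161],[54,-123],[-48,-40],[48,-40]])/1000.
w=ray(f,cv(px,[275,0]),.022)[:,:2]
w=np.r_[w,ray(f,cv([(97,262)],[275,0]),.019)[:,:2]];L=np.r_[L,[[-.043,-.097]]]
tj,t2,r=fit2(L,w);print("jig",np.degrees(tj),t2,r)
print("panel in jig",rot(tj).T@(t-t2),np.degrees(th-tj))
np.savez("pose.npz",th=th,t=t,tj=tj,t2=t2)
E
```

```text
panel 24.785355255457702 [ 0.53033376 -0.22544093] [0.0018434  0.00171301 0.00156264 0.00150311]
jig 16.45107730229379 [0.43773954 0.09138889] [0.00124413 0.00122349 0.00042151 0.00162365 0.00125771 0.00090554]
panel in jig [-0.00092152 -0.33008177] 8.33427795316391
```

```bash
cat >> h.py <<'E'
g=dict(np.load("pose.npz"));tj,t2=float(g["tj"]),g["t2"]
H=.010  # half pad width
def tool(x,y,ang,back,z=.005):
    "TCP pose for panel rear-centre at jig (x,y) mm, panel turned ang deg, pads 'back' m behind its rear edge"
    a=tj+np.radians(ang);p=rot(tj)@(np.array([x,y])/1000)+t2+rot(a)@[0,-H-back]
    return np.r_[p,z],down(a)
E
python3 - <<'E'
from h import *
arm.reach(*tool(15.8,-423.7,8.33,.012,.06))
arm.movel(tool(15.8,-423.7,8.33,.012)[0],vel=.1)
n=5
for k in range(n+1):
    s=k/n
    print(arm.movel(*tool(15.8*(1-s),-423.7+83.7*s,8.33*(1-s),0),vel=.05,guard=15),np.round(arm.read_state()["contact_force"],1))
f=wrist();np.savez("w2.npz",**f);cv2.imwrite("pics/w2.png",f["img"][:,:,::-1])
s=arm.read_state();print(s["time"],s["ee_pos"],tool(0,-340,0,0)[0])
E
```

```text
False [0.1 0.1 0.5]
False [-0.3 -0.4  0.8]
False [-0.1  0.1 -0.2]
False [ 0.3 -0.6  0.5]
False [-0.1  0.7 -0.4]
False [ 0.3  0.  -0.5]
8.4833 [ 0.53669061 -0.24357877  0.00484096] [ 0.53685833 -0.24428277  0.005     ]
```

View pics/w2.png

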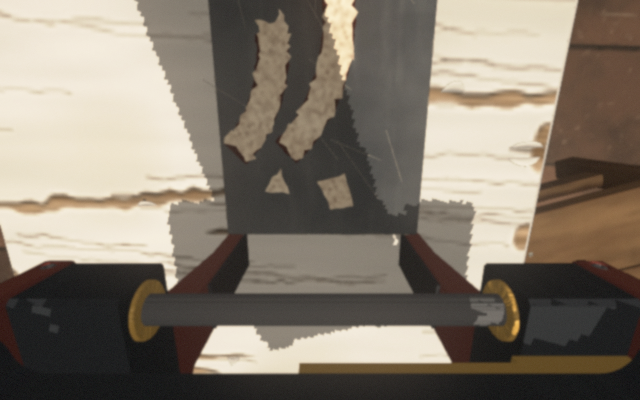

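The panel's rear edge (row 233, columns 228–417) sits flush on both fingers (248 and 400), square and centred. I'll push on into the mouth, then close the fingers for the final stretch.

```bash
python3 - <<'E'
from h import *
F=lambda:np.round(rot(tj).T@arm.read_state()["contact_force"][:2],1)
for y in (-300,-250,-210,-168):
    print(y,arm.movel(*tool(0,y,0,0),vel=.06,guard=25),F())
arm.movel(tool(0,-168,0,.02)[0],vel=.15)
f=wrist();np.savez("w3.npz",**f);cv2.imwrite("pics/w3.png",f["img"][:,:,::-1])
arm.clamp(10)
s=arm.read_state();print(s["time"],s["ee_pos"],s["gripper_width"])
E
```

```text
-300 False [ 0.1 -5.2]
-250 True [ 0.3 -5.2]
-210 True [ 1.4 -4.7]
-168 True [ 0.4 -3.8]
13.125 [ 0.49298961 -0.10045997  0.00519085] 0.0038223331663306418
```

View pics/w3.png

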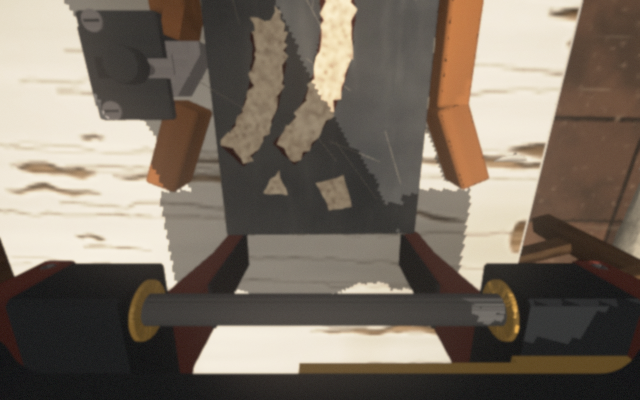

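The panel is in the channel with its long side past the catch, and its rear edge is about 27 mm short of the lead-in ends (row 233 against row 187). The guard stops were probably the rigid two-finger push binding on the rails. The closed fingers should let the panel align itself.

```bash
python3 - <<'E'
from h import *
F=lambda:np.round(rot(tj).T@arm.read_state()["contact_force"][:2],1)
J=lambda:np.round(1000*(rot(tj).T@(arm.read_state()["ee_pos"][:2]-t2)+[0,H]),1)
print(J(),F())
arm.movel(tool(0,-188,0,.006)[0],vel=.1)
for y in (-170,-150,-130,-115,-105):
    r=arm.movel(tool(0,y,0,0)[0],vel=.05,guard=30);print(y,r,J(),F())
    if r:break
f=wrist();np.savez("w4.npz",**f);cv2.imwrite("pics/w4.png",f["img"][:,:,::-1])
print(arm.read_state()["time"])
E
```

```text
[  -1.3 -189.6] [-2.3 -7.2]
-170 False [  -0.  -169.5] [-0.1 -1.8]
-150 False [  -0.  -149.7] [-0.4 -2.4]
-130 False [  -0.  -129.7] [-1.  -1.2]
-115 False [  -0.  -114.6] [-0.8 -1.1]
-105 False [  -0.  -104.7] [-1.4 -2.9]
15.9583
```

View pics/w4.png

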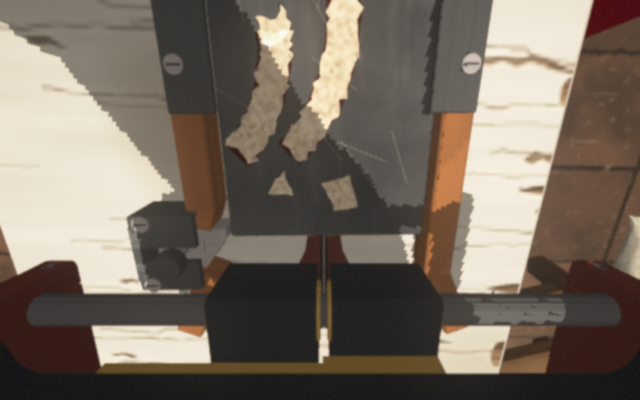

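The panel's rear edge (row 235) is still level with the catch, at (215,240). I'll finish the push up to the stop.

```bash
python3 - <<'E'
from h import *
F=lambda:np.round(rot(tj).T@arm.read_state()["contact_force"][:2],1)
J=lambda:np.round(1000*(rot(tj).T@(arm.read_state()["ee_pos"][:2]-t2)+[0,H]),1)
for y in (-98,-95,-93,-91,-89):
    r=arm.movel(tool(0,y,0,0)[0],vel=.03,guard=15);print(y,r,J(),F())
    if r or F()[1]<-12:break
arm.sleep(.3);print(J(),F())
arm.movel(tool(0,-93,0,.025)[0],vel=.1)
arm.movel(tool(0,-93,0,.03,.2)[0],vel=.2)
f=wrist();np.savez("w5.npz",**f);cv2.imwrite("pics/w5.png",cv2.resize(f["img"][:,:,::-1][0:290,180:480],None,fx=2,fy=2,interpolation=cv2.INTER_CUBIC))
print(arm.read_state()["time"])
E
```

```text
-98 False [ -0.  -98.1] [ 0.5 -3.1]
-95 False [  0.  -94.9] [-0.2 -3.3]
-93 False [  0.1 -93.3] [-0.5 -4.8]
-91 False [  0.  -93.1] [-1.2 -9.7]
-89 False [ -0.  -93.1] [ -0.9 -15.1]
[  0.  -93.1] [ -1.5 -14.5]
19.2583
```

View pics/w5.png

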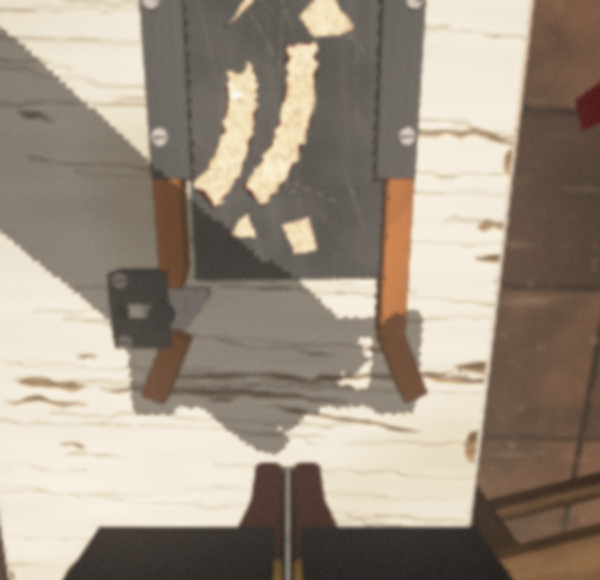

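The catch nose is fully out at (210,290), behind the panel's rear edge at row 277. The panel is square in the channel, and the gripper is clear of everything.

```bash
python3 -c "
from plant import arm
arm.sleep(.3);arm.job_done();print(arm.read_state()['time'])"
```

```text
the job is handed in; nothing more can be done
the job is handed in; nothing more can be done
```

The panel is fully home in the jig, the catch has sprung out behind it, and I've handed the job in. That was about 20 s into the 61 s allowed; the hand-in gives no verdict.

- **How it was done:** I squared the panel up and pushed it into the mouth with the open fingers. I then closed the fingers for the last stretch to the end stop.
- **Seated position:** the fingers stopped moving with the panel's rear edge at jig y of about -93 mm, while the push rose to about 15 N. That puts the panel's origin at about +2 mm, against the stop.
- **Final picture:** the last wrist picture shows the panel square in the channel, the catch nose fully out behind it, and the gripper clear.
- **Guard stops:** the 25 N force guard stopped three of the moves during the two-finger push in the channel, probably because the panel was binding between the rails. Once I switched to closed fingers there were no more stops, and the push stayed below 5 N until the stop.
- **Not checked:** I didn't look at the four bystanders again at the end. By the positions I measured at the start, the arm's path didn't pass close to any of them.

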